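# Push a drive past the sprung stop into its dock

### The job

Push the solid-state drive along the dock's channel until it is fully home against the black connector block. The orange sprung plate in the channel floor has two teeth that block the way: press the plate down with a fingertip behind the drive and keep it down while you push the drive all the way home over the teeth, then let go so that the teeth spring up behind the drive and lock it in. Do not pick the drive up, and leave the things lying around alone.

Things in the scene. Friction and masses are not known exactly. Their poses are not given: they have to be found in the camera images.
- dock: Grey drive dock fixed to the bench: a straight channel 86 mm wide. Origin on the bench under its centre line; x along the channel in the direction the drive is pushed, z up. It runs from x = -115 mm (open end) to the connector block at +180 mm. Two side ledges, tops 22 mm above the bench, carry the drive; the 61 mm opening between them holds the orange plate. Side walls, 71.5 mm apart, rise to 34 mm.
- lips (a point): Where the steel lips begin, at x = +20 mm of the dock, centre line, 34 mm above the bench. From here to the block a lip on each side wall (62 mm between the two, z 34 to 37.5 mm) reaches 4 mm over the drive's long edges, so that it slides but cannot be lifted there.
- block (a point): Middle of the channel-side face of the black connector block that the drive ends against, at x = +180 mm of the dock and 27 mm above the bench. The block is 30 mm long and 40 mm high.
- stop_plate (a joint): Travel of the orange sprung plate, m: 0 up (at rest), 0.011 fully down. It moves straight down wherever it is pressed and springs up when let go; 1.5 N starts it, about 4 N holds it fully down. 60 mm wide, from x = -112 to +81 mm of the dock, passing under the drive; its flat top is 20 mm above the bench at rest, 9 mm when fully down. A pressing finger can slide along it.
- teeth (a point): Midway between the plate's two teeth, at the plate's top, x = +71 mm of the dock; moves with the plate. The teeth (10 mm long, 6 mm wide, one at each side edge) leave a 48 mm lane between them for a finger. They stand 8.5 mm above the plate's top: at rest 6.5 mm above the drive's underside, blocking it; they clear it from 0.0065 m of plate travel.
- pad (a point): Point on top of the stop plate, on its centre line, near the open end where the plate is bare (black ribs); at x = -90 mm of the dock. Moves down with the plate.
- drive: Solid-state drive, pale with a blue label, 100 x 70 x 10 mm, about 55 g, loose, flat on the ledges with its long side along the channel. Origin at the centre of its underside, x along its length. It starts with its front edge 3 to 20 mm short of the teeth. Push its rear edge, 50 mm behind its origin, with the side of the finger that presses the plate.
- home (a point): Where the drive's origin is when it is fully home against the connector block: x = +130 mm, z = 22 mm in the dock's frame. The teeth then come up 4 mm behind its rear edge.
- usb_stick: Red USB stick, 18 x 50 x 8 mm, lying beside the dock on its +y side; bystander.
- marker: White pen with a blue cap, 130 mm long, lying beside the dock on its +y side; bystander.
- multimeter: Yellow and black multimeter, 142 x 72 x 39 mm; bystander.
- hard_drive: Bare metal hard drive, 146 x 102 x 28 mm; bystander.
- ear_case: Small red and black oval case, 49 x 70 x 31 mm; bystander.

How it is judged:
On the way, in this order (a step that is already met when the one before it is completed fails the run):
1. a finger presses the stop plate down (more than 7 mm) while the drive is still short of the teeth (value of joint stop_plate above 0.007 m and contact force between the fingers and stop_plate above 0.5 N and x of drive in the frame of dock below 0.018 m), for 0.1 s.
2. the drive slides over the teeth while a finger holds the plate down (x of drive in the frame of dock between 0.04 and 0.115 m and value of joint stop_plate above 0.0065 m and contact force between the fingers and stop_plate above 0.3 N), for 0.1 s.
3. the drive is home (within 3 mm) while a finger still holds the plate down (x of drive in the frame of dock above 0.127 m and value of joint stop_plate above 0.0065 m and contact force between the fingers and stop_plate above 0.3 N), for 0.1 s.
At the end, for the whole second after the job is handed in: The drive lies flat in the channel within 3.5 mm of fully home, at rest, and the stop plate has sprung up (within 1.5 mm of its rest height) behind it (x of drive in the frame of dock above 0.1265 m and value of joint stop_plate below 0.0015 m and z of drive in the frame of dock between 0.02 and 0.025 m and angle between drive's own z axis and vertical below 0.05 rad and linear speed of drive below 0.01 m/s); the robot touches nothing.
It fails at once if the drive is lifted more than 8 mm off its ledges, or tipped by more than 0.15 rad (z of drive in the frame of dock above 0.03 m or angle between drive's own z axis and vertical above 0.15 rad).
It fails at once if the stop plate is let up (less than 5 mm down) while the drive is over the teeth (x of drive in the frame of dock between 0.022 and 0.12 m and value of joint stop_plate below 0.005 m).
It fails at once if a bystander is moved more than 30 mm (distance of any of usb_stick, marker, multimeter, hard_drive, ear_case from where it was at the start of the episode above 0.03 m).
It also fails if it takes over 35 s, if anything falls off the work surface, if the arm or the gripper's body presses on something with over 40 N, if the wrist force passes 120 N, or if a joint passes its speed limit or range.

### The arm

A 7-joint arm with a two-finger parallel gripper is mounted at the origin on a cart in front of the work surface, level with it; the furniture and walls round the work are solid. World frame = base frame: x ahead of the robot, y to its left, z up, the work surface at z = 0. Lengths are in m, angles in rad, forces in N, time in s.
With the tool pointing down it reaches from about 0.425 to 0.95 m from the base axis. Payload 4.7 kg.
Tool frame: the origin (TCP) lies between the finger pads; the fingertips stand 25 mm ahead of it and the grasp point (between the pads) lies 6 mm ahead of it; z points along the fingers, y is the line along which they close (so a half turn about z gives the same grasp; the last joint's range is limited). The gripper opens to 85 mm and grips with 20 to 120 N. Pads are 22 mm wide; open, the fingers measure 114 mm over their backs; the gripper's body (76 mm by 85 mm) begins 54 mm behind the grasp point. The pads swing forward as they close: fully open they stand 13 mm farther back than shut.
Start: joints at [-1.219, 0.469, -0.049, 1.532, 0.024, 1.141, -0.082], TCP at [0.251, 0.627, 0.256] pointing down, gripper open.
Joint ranges: [-2.59, 2.59], [-0.33, 1.99], [-1.39, 1.29], [0.1, 2.45], [-1.04, 4.18], [0.21, 1.99], [-2.66, 2.66]. Speed limits (rad/s): [2.57, 2.57, 3.14, 3.14, 3.14, 3.14, 3.14].

### API

Orientations are given as a 3x3 rotation matrix whose columns are the frame's x, y, z axes.
In Python, from rig import * gives the robot as it stands. Calls block until the motion is done:
- movep(position, orientation): joint-space move of the TCP to a pose.
- move_l(position, attitude=None, feed=0.15, until_force=None): straight line of the TCP; attitude=None keeps the orientation; feed is the mean speed in m/s. With until_force (N) it stops when the force on the tool has changed by that much, and returns True; else False.
- move_joints(angles): joint-space move.
- command_gripper(opening, newtons=None): finger opening in m; newtons is the grip in N (None keeps the last); returns when the fingers have stopped.
- sleep(seconds).
- inverse_kinematics(position, orientation): joint angles nearest the present ones, or None.
- sense(): the state.
- camera(name): name is "scene" or "top" or "wrist"; returns (picture, depth): 400x640x3 uint8, red, green, blue; 400x640 float32, m along the optical axis (not along the pixel's ray), 0 where there is no reading.
- camera_params(name): a dict with "K" (3x3 intrinsics, pixels), "position" and "rotation" of the camera in the world; the wrist camera has in their place "tool_from_camera" (4x4, takes a point from camera to tool coordinates, whose origin is the TCP and whose axes are the flange's). Camera axes: x right, y down, z forward; pixel columns grow to the right and rows downward; lengths in m; the calibration is good to about 2 mm. A picture is of the moment at which its call begins: read the wrist's pose just before it. camera_params takes no time and is no camera call.
A pose or a line that the arm cannot do raises Unreachable and nothing moves.
- finish_job(): hands the job in; it is judged then, once.
The state is a dict: "time_s": time; "joint_pos": joint angles; "qd": joint speeds; "joint_efforts": joint torques, N m; "position": TCP position; "tcp_rot": TCP orientation; "wrist_force": force on the tool from outside, world axes, zero at the start; "ft_torque": the same for the moment, N m; "finger_gap": finger opening in m; "gripper_force": force on a finger pad.
Only numpy, scipy, OpenCV 4.12 (cv2) and the standard library are available. Lean on these libraries where they do the work, as an engineer would, in place of code of your own. Each camera call takes 0.05 s, during which the arm holds its last target. There are 200 camera calls.

## Working session

There is one attempt and no reset: what is moved stays moved. The work goes in short steps, each a Python script; the robot and the scene stay as the last script left them, time stands still between calls to the robot, and variables do not carry over. Pictures are saved under pics/ and viewed, at most 10 in all, crops included, and the job is handed in when it is done.

```bash
mkdir -p pics; ls
python3 - <<'E'
from rig import *
import cv2,numpy as np
for n in("top","scene"):
    p,d=camera(n); cv2.imwrite(f"pics/{n}0.png",p[:,:,::-1]); np.savez(f"pics/{n}0.npz",p=p,d=d)
    c=camera_params(n); print(n,c)
s=sense(); print(s["time_s"],s["position"],s["tcp_rot"],s["finger_gap"])
E
```

```text
pics
top {'K': array([[517.78110098,   0.        , 325.03853971],
       [  0.        , 517.78110098, 199.99861264],
       [  0.        ,   0.        ,   1.        ]]), 'position': array([0.25664533, 0.04404414, 1.44431026]), 'rotation': array([[ 0.00733442, -0.97795127,  0.20870439],
       [-0.99997154, -0.00680424,  0.00325818],
       [-0.00176627, -0.20872235, -0.97797334]])}
scene {'K': array([[477.55234222,   0.        , 314.79828912],
       [  0.        , 477.55234222, 204.86360052],
       [  0.        ,   0.        ,   1.        ]]), 'position': array([ 0.61070125, -0.75361451,  1.12648052]), 'rotation': array([[ 0.99729944,  0.05176607, -0.05209702],
       [ 0.07264167, -0.79975982,  0.5959089 ],
       [-0.01081724, -0.59808403, -0.80136039]])}
0.1 [0.2506711  0.62621474 0.25537979] [[-9.28378547e-01  3.71635435e-01 -6.13748673e-04]
 [ 3.71635940e-01  9.28377126e-01 -1.62498811e-03]
 [-3.41129349e-05 -1.73669517e-03 -9.99998491e-01]] 0.0856474269211261
```

View pics/top0.png

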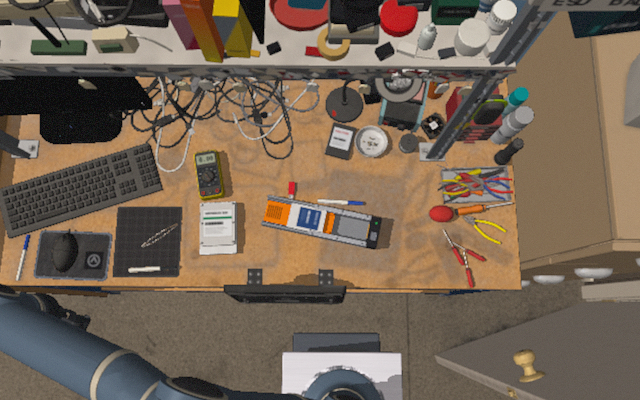

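View pics/scene0.png

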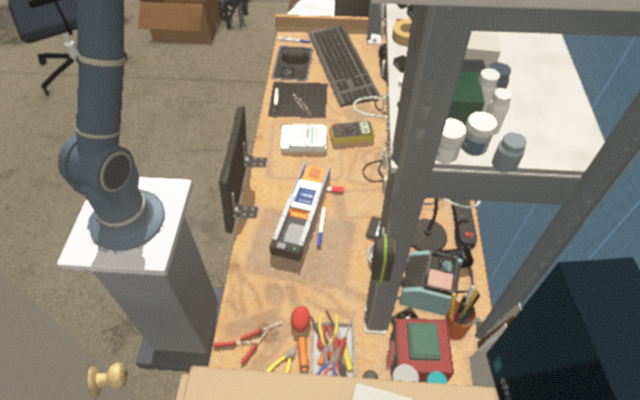

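The top view shows the dock running from its open end at about (264,210) to the block at about (375,233). The orange pad is at (278,214), the drive at (310,218) and the teeth at about (330,220). The USB stick (292,188) and marker (342,202) lie on the +y side. The scene view agrees. Next I'll measure with colour masks.

```bash
cat > h.py <<'E'
import cv2,numpy as np
from rig import *
def ray(uv,c,z,R=None,t=None):
    R=c["rotation"] if R is None else R; t=c["position"] if t is None else t
    uv=np.atleast_2d(np.asarray(uv,float)); d=np.c_[uv,np.ones(len(uv))]@np.linalg.inv(c["K"]).T@R.T
    return t+d*((z-t[2])/d[:,2])[:,None]
def blobs(m,amin=30):
    n,l,s,ce=cv2.connectedComponentsWithStats(m.astype(np.uint8))
    return [(l==i,s[i],ce[i]) for i in range(1,n) if s[i,4]>=amin]
E
python3 - <<'E'
from h import *
for n,roi in(("top",(255,185,395,255)),("scene",(260,155,350,265))):
    f=np.load(f"pics/{n}0.npz");p,d=f["p"],f["d"];c=camera_params(n)
    h=cv2.cvtColor(p,cv2.COLOR_RGB2HSV); H,S,V=h[...,0],h[...,1],h[...,2]
    R=np.zeros(H.shape,bool);R[roi[1]:roi[3],roi[0]:roi[2]]=1
    # height map from depth
    vv,uu=np.mgrid[:400,:640]; P=np.stack([(uu-c["K"][0,2])/c["K"][0,0]*d,(vv-c["K"][1,2])/c["K"][1,1]*d,d],-1)@c["rotation"].T+c["position"]
    for nm,m,z in(("orange",(H>5)&(H<20)&(S>200)&(V>190),.02),("blue",(H>100)&(H<125)&(S>120),.032),("black",(V<60),.04),("red",((H<5)|(H>174))&(S>180),.008)):
        for b,s,ce in blobs(m&R,25):
            pt=ray(ce,c,z)[0]; print(n,nm,s[4],s[:4],ce.round(1),pt.round(4),"depthz",np.median(P[b],0).round(4))
    a,b,e,g=roi; cv2.imwrite(f"pics/{n}1.png",cv2.resize(p[b:g,a:e,::-1],None,fx=5,fy=5,interpolation=cv2.INTER_CUBIC))
E
```

```text
top orange 364 [264 200  27  25] [277.6 212.7] [0.5234 0.1812 0.02  ] depthz [0.5219 0.1797 0.0208]
top orange 99 [326 213   9  20] [330.1 222.6] [0.4964 0.0342 0.02  ] depthz [0.4976 0.0344 0.0208]
top blue 45 [348 201  15   4] [354.8 202.5] [ 0.5516 -0.0343  0.032 ] depthz [ 0.5556 -0.0359  0.0109]
top blue 284 [297 208  24  22] [307.6 218.5] [0.5054 0.0966 0.032 ] depthz [0.5043 0.0985 0.0324]
top black 251 [366 216  16  33] [373.4 231.7] [ 0.4685 -0.0842  0.04  ] depthz [ 0.4737 -0.0838  0.0398]
top red 47 [289 185   6   9] [291.1 188.9] [0.595  0.1457 0.008 ] depthz [0.5948 0.1459 0.009 ]
```

View pics/top1.png

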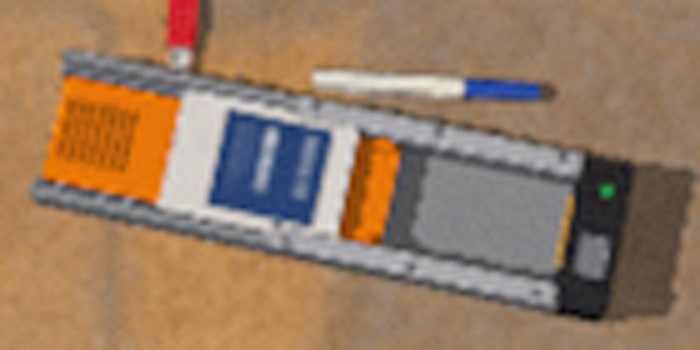

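Run:
```python
from h import *
for n,roi in(("top",(222,270,350,308)),("scene",(222,105,248,230))):
    f=np.load(f"pics/{n}0.npz");d=f["d"];c=camera_params(n)
    vv,uu=np.mgrid[:400,:640]; P=np.stack([(uu-c["K"][0,2])/c["K"][0,0]*d,(vv-c["K"][1,2])/c["K"][1,1]*d,d],-1)@c["rotation"].T+c["position"]
    a,b,e,g=roi; dark=(f["p"].max(-1)<60)[b:g,a:e]&(d[b:g,a:e]>0); q=P[b:g,a:e][dark]; print(n,"panel",np.percentile(q,[2,50,98],axis=0).round(3))
    if n=="top":
        q=P[150:300,230:420].reshape(-1,3); print("max z near",np.percentile(q[:,2],[50,99,100]).round(3))
c=camera_params("wrist");print(c["K"],c["tool_from_camera"].round(4))
ux=np.array([.4685-.5234,-.0842-.1812]);ux/=np.linalg.norm(ux);print(ux)
for s in(1,-1):
    x=s*np.array([*ux,0]);z=np.array([0,0,-1.]);R=np.c_[x,np.cross(z,x),z]
    for dx in(-.06,.07):
        p0=np.array([.5234,.1812])+ux*(dx+.09); print(s,dx,p0,inverse_kinematics([*p0,.1],R),inverse_kinematics([*p0,.036],R))
```

```text
top panel [[ 0.278  0.002 -0.017]
 [ 0.291  0.143  0.115]
 [ 0.334  0.284  0.194]]
max z near [0.002 0.194 1.444]
scene panel [[0.305 0.062 0.038]
 [0.314 0.144 0.143]
 [0.316 0.254 0.153]]
[[332.71058846   0.         319.0514537 ]
 [  0.         332.71058846 195.40664585]
 [  0.           0.           1.        ]] [[ 1.500e-03 -9.446e-01 -3.283e-01  8.560e-02]
 [ 1.000e+00  1.200e-03  1.100e-03 -2.000e-04]
 [-6.000e-04 -3.283e-01  9.446e-01 -1.176e-01]
 [ 0.000e+00  0.000e+00  0.000e+00  1.000e+00]]
[-0.202569   -0.97926799]
1 -0.06 [0.51732293 0.15182196] [-0.18994495  0.4539744  -0.22034013  1.99020363  0.14717239  0.71235982
  2.43730399] [-0.17534078  0.55957795 -0.24235383  2.01973393  0.23173847  0.5879751
  2.36186791]
1 0.07 [0.49098896 0.02451712] [ 0.73669345  0.7045694  -1.17877067  2.06240114  0.82328211  0.95476382
  2.04328138] [-0.00535882  0.50159642 -0.16223636  2.1323259   0.15735016  0.51855749
  2.65277288]
-1 -0.06 [0.51732293 0.15182196] [-0.67226264  0.46504861  0.39644682  2.01855019 -0.26964167  0.70768939
 -0.31121607] [-0.62747662  0.56838243  0.34321158  2.04669027 -0.33704767  0.5796456
 -0.25374035]
-1 0.07 [0.49098896 0.02451712] [-0.50359987  0.4090318   0.45747031  2.1280873  -0.28939948  0.66309179
 -0.05283052] [-0.40993494  0.51710125  0.3460811   2.15565278 -0.34404702  0.52033172
 -0.00876074]
```

A vertical panel at x≈0.28–0.33, y 0–0.28 rises to z≈0.19, so I'll route above it. Next is a close wrist view with the gripper open, so the fingers frame the channel.

Run:
```python
from h import *
ux=np.array([-.2026,-.9793]);x=-np.array([*ux,0]);z=np.array([0,0,-1.]);R=np.c_[x,np.cross(z,x),z]
movep([.47,.42,.30],R)
p0=np.array([.5234,.1812])+ux*.05
movep([*p0,.25],R); sleep(.2)
s=sense();p,d=camera("wrist");np.savez("pics/w0.npz",p=p,d=d,pos=s["position"],rot=s["tcp_rot"]);cv2.imwrite("pics/w0.png",p[:,:,::-1]);print(s["time_s"],s["position"],s["wrist_force"])
```

```text
2.6 [0.51335119 0.13384471 0.25002097] [ 0.02711141 -0.0199537  -0.09122949]
```

View pics/w0.png

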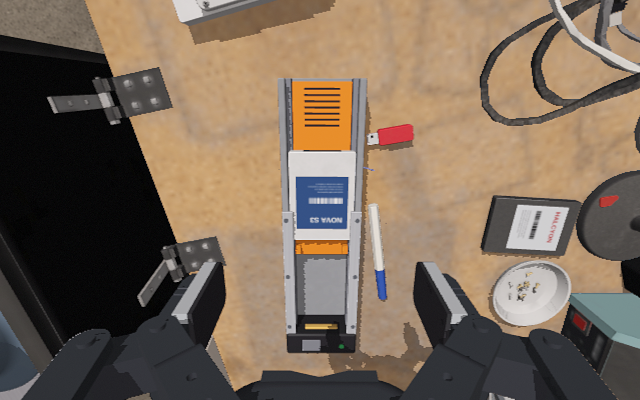

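The wrist view shows the whole dock. The orange pad is at (322,116), the drive's rear edge at about row 151 and its front edge at about row 240. The teeth strip is at row 248 and the block face at about row 322. The bystanders are clear of the channel.

Run:
```python
from h import *
f=np.load("pics/w0.npz");p=f["p"];c=camera_params("wrist");T=c["tool_from_camera"];R=f["rot"]@T[:3,:3];t=f["pos"]+f["rot"]@T[:3,3]
h=cv2.cvtColor(p,cv2.COLOR_RGB2HSV);H,S,V=[h[...,i] for i in range(3)]
roi=np.zeros(H.shape,bool);roi[70:360,275:372]=1
W=lambda uv,z:ray(uv,c,z,R,t)
O=max(blobs((H>8)&(H<22)&(S>170)&(V>200)&roi&(np.mgrid[:400,:640][0]<160),200),key=lambda b:b[1][4])[0]
O=cv2.morphologyEx(O.astype(np.uint8),cv2.MORPH_CLOSE,np.ones((9,9)))
print("orange bbox",cv2.boundingRect(O))
rows=range(90,146,2);L=np.array([[np.flatnonzero(O[r])[0],r] for r in rows]);Rr=np.array([[np.flatnonzero(O[r])[-1]+1,r] for r in rows])
l,r=W(L,.02),W(Rr,.02);m=(l+r)/2
def fit(q):
    vx,vy,x0,y0=cv2.fitLine(q[:,:2].astype(np.float32),cv2.DIST_HUBER,0,.01,.01).ravel();v=np.array([vx,vy]);v*=-np.sign(vy);return v,np.array([x0,y0])
for q in(l,r,m):print("line",*fit(q))
v0,_=fit(np.r_[l-l.mean(0),r-r.mean(0)]);c0=m.mean(0)[:2]
n=np.array([-v0[1],v0[0]])
print("axis",v0,"width",((l-r)[:,:2]@n).mean())
# white drive outline / rows along the centre line
for cx in(300,322,345):
    col=p[75:360,cx].astype(int);g=cv2.cvtColor(p,cv2.COLOR_RGB2GRAY)[75:360,cx].astype(int);e=[(i+75,g[i+1]-g[i-1]) for i in range(1,len(g)-1) if abs(g[i+1]-g[i-1])>45];print(cx,e)
# drive white mask
D=max(blobs((S<60)&(V>215)&roi|((H>100)&(H<125)&(S>100)&roi),200),key=lambda b:b[1][4]);print("drive",D[1],D[2])
far=np.array([[322,82.]]);F=W(far,.02)[0,:2];print("plate far end",F)
np.savez("ax.npz",v=v0,c=c0)
for nm,row,z in(("plate far",cv2.boundingRect(O)[1],.02),("drive rear",151.5,.032),("teeth strip",256,.02),("block",322,.034)):
    q=W([[322,row]],z)[0];print(nm,q.round(4),"along",((q[:2]-c0)@v0).round(4),"lat",((q[:2]-c0)@n).round(4))
cv2.imwrite("pics/w0c.png",cv2.resize(p[140:350,270:375,::-1],None,fx=2.8*2,fy=2.8,interpolation=cv2.INTER_CUBIC))
```

```text
orange bbox (292, 82, 60, 68)
line [-0.19911386 -0.97997636] [0.49648452 0.18602803]
line [-0.20027949 -0.97973883] [0.55555904 0.18015431]
line [-0.20121796 -0.9795465 ] [0.5247784  0.17772254]
axis [-0.19891398 -0.98001695] width -0.0591192652124091
300 [(151, np.int64(52)), (176, np.int64(-142)), (177, np.int64(-100)), (228, np.int64(142)), (229, np.int64(109)), (239, np.int64(-123)), (240, np.int64(-129)), (254, np.int64(-46)), (314, np.int64(-83)), (315, np.int64(-57)), (352, np.int64(93)), (353, np.int64(105))]
322 [(87, np.int64(-130)), (88, np.int64(-67)), (89, np.int64(135)), (90, np.int64(89)), (93, np.int64(-91)), (94, np.int64(-105)), (95, np.int64(74)), (96, np.int64(104)), (99, np.int64(-55)), (100, np.int64(-115)), (102, np.int64(118)), (105, np.int64(-54)), (106, np.int64(-123)), (108, np.int64(127)), (109, np.int64(70)), (112, np.int64(-124)), (113, np.int64(-46)), (114, np.int64(129)), (115, np.int64(69)), (118, np.int64(-125)), (119, np.int64(-46)), (120, np.int64(130)), (121, np.int64(70)), (123, np.int64(-56)), (124, np.int64(-124)), (126, np.int64(128)), (127, n
[... 705 characters left out ...]
.int64(103)), (353, np.int64(109))]
345 [(151, np.int64(50)), (176, np.int64(-147)), (177, np.int64(-132)), (228, np.int64(114)), (229, np.int64(126)), (239, np.int64(-124)), (240, np.int64(-126)), (244, np.int64(49)), (253, np.int64(-76)), (254, np.int64(-62)), (258, np.int64(59)), (324, np.int64(-75)), (325, np.int64(-52)), (352, np.int64(50)), (353, np.int64(61))]
drive [ 296  177   52   52 2170] [320.6843318  201.10046083]
plate far end [0.53204026 0.21467085]
plate far [0.532  0.2147 0.02  ] along -0.0341 lat -0.0003
drive rear [0.5188 0.1489 0.032 ] along 0.033 lat -0.0002
teeth strip [0.494  0.0241 0.02  ] along 0.1602 lat 0.0003
block [ 0.4776 -0.0575  0.034 ] along 0.2434 lat 0.0005
```

```bash
cat >> h.py <<'E'
_v=np.array([-.2004,-.9797]);_v/=np.linalg.norm(_v)
def dockR(): x=-np.array([*_v,0]);z=np.array([0,0,-1.]);return np.c_[x,np.cross(z,x),z]
def dock(xd,z,a=np.load("ax.npz")): return [*(a["c"]+_v*(xd-OFF-.0)),z]
OFF=-.0779
E
python3 - <<'E'
from h import *
f=np.load("pics/w0.npz");a=np.load("ax.npz");c=camera_params("wrist");T=c["tool_from_camera"];R=f["rot"]@T[:3,:3];t=f["pos"]+f["rot"]@T[:3,3]
for nm,row,z,x in(("far",82,.02,-.112),("plate end",253.7,.02,.081),("drive rear",150.5,.032,None),("drive front",239.5,.032,None),("block front",328.5,.04,.18),("block end",352.5,.04,.21)):
    q=ray([[322,row]],c,z,R,t)[0]; print(nm,((q[:2]-a["c"])@_v+OFF).round(4),x)
command_gripper(0.0,20)
movep(dock(-.078,.10),dockR())
hit=move_l(dock(-.078,.036),feed=.04,until_force=1.0)
s=sense();print(hit,s["time_s"],s["position"],s["wrist_force"],s["finger_gap"])
E
```

```text
Traceback (most recent call last):
NameError: name '_v' is not defined
```

```bash
sed -i 's/_v\b/VX/g' h.py
python3 - <<'E'
from h import *
f=np.load("pics/w0.npz");a=np.load("ax.npz");c=camera_params("wrist");T=c["tool_from_camera"];R=f["rot"]@T[:3,:3];t=f["pos"]+f["rot"]@T[:3,3]
for nm,row,z,x in(("far",82,.02,-.112),("plate end",253.7,.02,.081),("drive rear",150.5,.032,None),("drive front",239.5,.032,None),("block front",328.5,.04,.18),("block end",352.5,.04,.21)):
    q=ray([[322,row]],c,z,R,t)[0]; print(nm,((q[:2]-a["c"])@VX+OFF).round(4),x)
command_gripper(0.0,20)
movep(dock(-.078,.10),dockR())
hit=move_l(dock(-.078,.036),feed=.04,until_force=1.0)
s=sense();print(hit,s["time_s"],s["position"],s["wrist_force"],s["finger_gap"])
E
```

```text
far -0.112 -0.112
plate end 0.0793 0.081
drive rear -0.0459 None
drive front 0.0547 None
block front 0.1701 0.18
block end 0.2068 0.21
True 5.3667 [0.52529897 0.18114752 0.04250779] [0.96190818 0.32762761 2.29608176] 0.00010026880678845575
```

The plate was met at the expected height, and the drive measures 100.6 mm long. The drive's origin is at about x=+4.5 mm, still short of the teeth. Now I press the plate fully down and take a look.

Run:
```python
from h import *
move_l(dock(-.078,.0348),feed=.02); sleep(.25)
s=sense();print(s["time_s"],s["position"],s["wrist_force"])
p,d=camera("wrist");cv2.imwrite("pics/w1.png",p[:,:,::-1])
```

```text
6.1583 [0.52536557 0.1811454  0.03480884] [-0.2597375  -0.50368512  4.10119114]
```

View pics/w1.png

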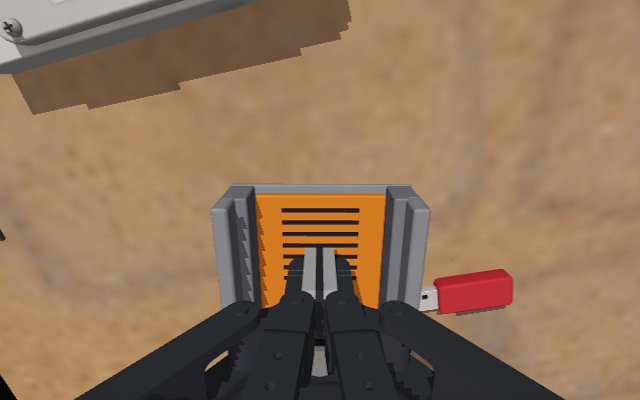

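The fingertips press the plate centred between the ledges (finger centre about col 319, plate centre about col 320). The force is 4.1 N, so the plate is essentially fully down. Now the guarded push.

Run:
```python
from h import *
for x,fd in((-.02,.04),(.055,.04),(.085,.02)):
    hit=move_l(dock(x,.0348),feed=fd,until_force=6)
    s=sense();a=np.load("ax.npz")
    print(x,hit,s["time_s"],"dock x",((s["position"][:2]-a["c"])@VX+OFF).round(4),s["position"].round(4),"F",s["wrist_force"].round(2),"along",(s["wrist_force"][:2]@VX).round(2))
    if hit: break
p,d=camera("top");cv2.imwrite("pics/t2.png",cv2.resize(p[185:255,255:395,::-1],None,fx=5,fy=5,interpolation=cv2.INTER_CUBIC))
```

```text
-0.02 False 7.8083 dock x -0.0199 [0.514  0.1244 0.0347] F [1.33 1.93 2.87] along -2.16
0.055 False 9.8333 dock x 0.0549 [0.4989 0.051  0.0348] F [0.16 2.29 2.45] along -2.27
0.085 True 10.6417 dock x 0.068 [0.4966 0.0381 0.0349] F [0.12 0.77 2.53] along -0.78
```

View pics/t2.png

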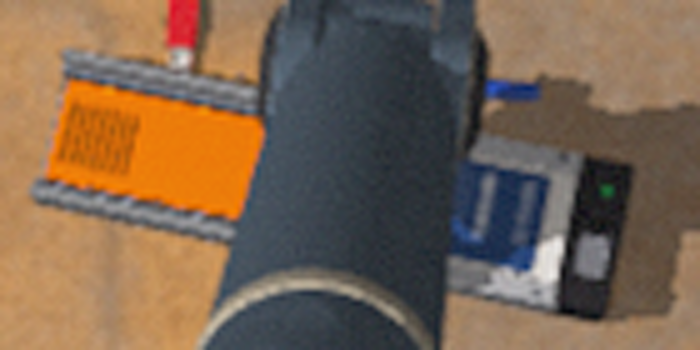

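The push stopped on contact at finger x=0.068 (0.069 expected), and in the top view the drive's front reaches the black block. I'll press once more to confirm, then let go and look.

Run:
```python
from h import *
a=np.load("ax.npz");X=lambda s:((s["position"][:2]-a["c"])@VX+OFF).round(4)
hit=move_l(dock(.080,.0345),feed=.015,until_force=8);s=sense();print(hit,s["time_s"],X(s),s["position"],s["wrist_force"].round(2)); sleep(.3)
s=sense();print(X(s),s["wrist_force"].round(2)); x=X(s)-.0025
move_l(dock(x,.0345),feed=.02);sleep(.2);s=sense();print(X(s),s["wrist_force"].round(2))
move_l(dock(x,.12),feed=.06)
movep(dock(-.05,.25),dockR());command_gripper(.085);sleep(.2)
s=sense();p,d=camera("wrist");np.savez("pics/w3.npz",p=p,d=d,pos=s["position"],rot=s["tcp_rot"]);cv2.imwrite("pics/w3.png",p[:,:,::-1]);print(s["time_s"],s["wrist_force"].round(2))
```

```text
True 11.125 0.0681 [0.49656462 0.03810082 0.03494634] [-0.52  0.71  3.84]
0.0681 [-0.62  0.01  3.91]
0.066 [-0.23 -2.41  2.72]
15.1917 [-0.42  0.26 -1.33]
```

View pics/w3.png

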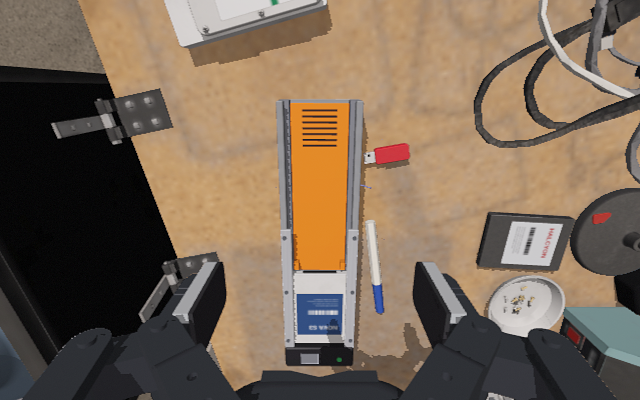

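The drive sits against the block with its rear edge at about row 272, and the teeth are visible behind it at about (298,265) and (345,265). The bystanders haven't moved. I'll check the plate height and the drive's rear edge with numbers.

Run:
```python
from h import *
f=np.load("pics/w3.npz");p,d=f["p"],f["d"];a=np.load("ax.npz");c=camera_params("wrist");T=c["tool_from_camera"];R=f["rot"]@T[:3,:3];t=f["pos"]+f["rot"]@T[:3,3];K=c["K"]
def P(u,v):
    D=np.median(d[v-3:v+4,u-3:u+4]);return t+R@np.array([(u-K[0,2])/K[0,0]*D,(v-K[1,2])/K[1,1]*D,D])
for nm,u,v in(("plate",320,170),("plate",320,240),("drive front",320,335),("drive rear",320,282),("drive L",300,310),("drive R",340,310)):print(nm,P(u,v).round(4))
g=cv2.cvtColor(p,cv2.COLOR_RGB2GRAY)[:,320].astype(int);e=[(i,g[i+1]-g[i-1]) for i in range(255,360) if abs(g[i+1]-g[i-1])>40];print([(int(i),int(j)) for i,j in e])
for row,z in((102,.02),(269.5,.02),(272.5,.032),(343.5,.032)):print(row,((ray([[320,row]],c,z,R,t)[0,:2]-a["c"])@VX+OFF).round(4))
```

```text
plate [0.5189 0.1471 0.02  ]
plate [0.5024 0.0652 0.0202]
drive front [ 0.4774 -0.0583  0.0317]
drive rear [0.4926 0.017  0.0314]
drive L [ 0.4611 -0.0166  0.0319]
drive R [ 0.5087 -0.0262  0.0319]
[(269, -51), (270, -139), (271, -47), (272, 148), (273, 163), (274, 42), (293, -141), (294, -126), (309, 76), (310, 116), (311, 50), (314, -122), (315, -106), (325, 87), (326, 73), (328, -50), (329, -80), (330, -50), (333, 52), (334, 139), (335, 82), (342, -181), (343, -187)]
102 -0.1138
269.5 0.0797
272.5 0.0763
343.5 0.1794
```

```bash
python3 -c "
from rig import *
print(finish_job(), sense()['time_s'])"
```

```text
the job is handed in; nothing more can be done
the job is handed in; nothing more can be done
```

The job is handed in: by my last wrist-camera measurements, the drive is flat against the connector block (front edge at about x = 179 mm) and the plate is back up at 20 mm with its teeth behind the drive; the bystanders look untouched, and I finished at about 15 s of the 35 s limit.

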